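Load the reference tile under the colour reader's head

ROBOT

A 6-joint arm with a two-finger parallel gripper is mounted at the origin on the work surface. World frame = base frame: x ahead of the robot, y to its left, z up, the work surface at z = 0. Lengths are in m, angles in rad, forces in N, time in s.
With the tool pointing down it reaches from about 0.375 to 0.925 m from the base axis. Payload 5.7 kg.
Tool frame: the origin (TCP) lies on the centre line of the jaws, within the pads' length; the fingertips stand 14 mm ahead of it and the grasp point (between the pads) lies 5 mm behind it; z points along the fingers, y is the line along which they close (so a half turn about z gives the same grasp; the last joint's range is limited). The gripper opens to 85 mm and grips with 20 to 120 N. Pads are 22 mm wide; open, the fingers measure 114 mm over their backs; the gripper's body (76 mm by 85 mm) begins 54 mm behind the grasp point. The pads swing forward as they close: fully open they stand 13 mm farther back than shut.
Start: joints at [1.089, 0.359, 1.51, -0, 1.272, -0.115], TCP at [0.215, 0.56, 0.245] pointing down, gripper open.
Joint ranges: [-2.97, 2.97], [-1.01, 2.36], [0.21, 2.38], [-0.96, 4.11], [0.2, 2.71], [-2.98, 2.98]. Speed limits (rad/s): [2.39, 2.39, 3.14, 3.14, 3.14, 3.14].

INTERFACE

Orientations are given as a unit quaternion [w, x, y, z].
In Python, from plant import observe, read_camera, camera_info, finish_job gives the robot as it stands. The module is installed in compiled form; this text tells all that it offers.
- The arm moves only by the tool carry_out, never from a script. Its argument "targets" is a list that holds one entry, the list of rows, each a list of 7 numbers: the shift along the tool's x, y, z in mm, then the turn, a rotation vector about the tool's x, y, z in degrees, then the opening, from -1 (shut) to 1 (fully open). A call has 1 to 12 rows; each row is the pose to reach, as a shift and turn from the pose commanded when the call began, along the tool's axes at that moment; what a row does not reach only later rows make up. A row lasts 1/8 s, in which the tool goes at most 62.5 mm and 10.7 degrees, less where a joint would pass 70% of its speed; a pose out of reach is approached as far as the arm can. A call with a gripper value outside its range is refused whole. The fingers move at their own pace and stop on an object; the grip force is fixed at half the most. Time passes only in rows, so rows that repeat a pose let the fingers close. It gives the time, the measured TCP pose, the force, the opening and the grip force at its end, in the units of the state.
- observe(): the state, without advancing time (a new reading comes with each control period).
- read_camera(name): name is "scene" or "top" or "wrist"; returns the picture (480x640x3 uint8, red, green, blue); there is no depth.
- camera_info(name): a dict with "intrinsics" (3x3 intrinsics, pixels), "R" (3x3) and "t" (3): a world point X has camera coordinates R X + t; the wrist camera has in their place "mount" (4x4, takes a point from camera to tool coordinates, whose origin is the TCP and whose axes are the flange's). Camera axes: x right, y down, z forward; pixel columns grow to the right and rows downward; lengths in m; the calibration is good to about 2 mm. A picture is of the moment at which its call begins: read the wrist's pose just before it. camera_info takes no time and is no camera call.
- finish_job(): hands the job in; it is judged then, once.
The state is a dict: "t": time; "q": joint angles; "dq": joint speeds; "effort": joint torques, N m; "eef_pos": TCP position; "tcp_rot": TCP orientation; "contact_force": force on the tool from outside, world axes, zero at the start; "wrist_torque": the same for the moment, N m; "opening": finger opening in m; "gripper_force": force on a finger pad.
Only numpy, scipy, OpenCV 4.12 (cv2) and the standard library are available. Lean on these libraries where they do the work, as an engineer would, in place of code of your own. Each camera call takes 0.05 s, during which the arm holds its last target. There are 200 camera calls.

TASK

Get the bench colour reader ready for its white calibration: pick up the flat aluminium paddle that carries the square tile (not the one with the round window), lay it tile up on the reader's loading deck with its tile end towards the measuring head, and slide it in under the head. Past the light catch of a spring plunger, push on gently until you feel it meet the adjustable stop hidden inside, press it firmly home for a moment without ramming it, then let go, leaving it seated against the stop with its handle sticking out. Handle the reader gently and leave everything else on the bench as it is.

Things in the scene. Friction and masses are not known exactly. Their poses are not given: they have to be found in the camera images.
- tile_paddle: The paddle to load: flat aluminium, 12 mm thick all over, about 150 g: a square head 75 long x 56 wide with a flush white 46 mm square tile on top, and a straight handle 24 wide x 60 long behind it. Starts tile up on the bench, left or right of the reader. Origin on the underside below the head's centre; x from handle to nose, y across, z up. Nose at x +37.5, shoulder -37.5, handle's end -97.5 mm.
- nose (a point): Middle of the paddle's front (nose) face, at half thickness. The nose's two corners are bevelled, 9 mm long by 5 mm wide. Axes as the paddle's.
- handle (a point): Point on the paddle's handle 17 mm behind the shoulder, at half thickness: a good place to grip, 24 mm wide across the paddle's y. Axes as the paddle's.
- tail (a point): Middle of the end face of the paddle's handle, at half thickness: where a fingertip can push. Axes as the paddle's.
- reader: Bench colour reader, fixed; place and yaw vary. Origin on the bench below the middle of the front edge of its measuring head; x points into the tunnel (the way to push, away from the robot), y left, z up. The flat deck, 150 wide, 14 mm above the bench, runs from x -110 mm back. The head is 130 wide, x 0 to 75, top at 80 mm (a 52 mm round turret on it to 101); behind it a 120 mm housing.
- mouth (a point): Middle of the tunnel's mouth, at deck level (x 0 of the reader, 14 mm up). The tunnel under the head is 59 mm wide and 15.5 mm high. In front of it two 10 mm high cheeks flare from 59 mm apart here to 78 mm apart 35 mm in front of the mouth. Axes as the reader's.
- catch (a point): Spring plunger in the tunnel: a 10 mm ball sticking 6 mm out of the right (-y) wall, 42 mm behind the mouth; this point is the ball's tip when no paddle is there. It yields at 1 to 2 N sideways and keeps the paddle against the left wall: getting the nose past it takes a push of some 4 to 8 N, and it drags afterwards (about 2 to 4 N).
- stop: Bracket closing the tunnel's end, 40 wide, 15 high. Origin in the middle of its front face at deck level, 78 mm behind the mouth; axes as the reader's. It carries the stop: a screw with an 11 mm flat round tip, 6 mm above the deck, set anew each time to stand 3 to 12 mm out, stiffly locked, hidden under the head: feel for it. A total push of 8 to 14 N seats the nose on it; over 20 N harms it.
- cell_paddle: The other paddle, same outline and size but with a dark round window instead of the square tile. Lies on the other side of the reader. Leave it alone. Origin and axes as for the tile paddle.
- petri_large: Closed Petri dish, 90 mm across, 16 mm high. Leave it alone. Origin at the centre of its underside.
- petri_small: Closed Petri dish, 60 mm across, 14 mm high. Leave it alone. Origin at the centre of its underside.
- beaker: Empty glass beaker, 72 mm across, 95 mm high. Leave it alone. Origin at the centre of its underside.
- tube_a: Conical tube standing on its 34 mm cap, 114 mm high. Leave it alone. Origin at the centre of its underside.
- tube_b: Second conical tube standing on its cap, same size. Leave it alone. Origin at the centre of its underside.
- amber_bottle: Amber glass bottle, 88 mm across, 190 mm high. Leave it alone. Origin at the centre of its underside.
Mind the look-alikes: they are no part of the job. Leave any brown or turquoise look-alike of the tile_paddle alone.

How it is judged:
On the way, in this order (a step that is already met when the one before it is completed fails the run):
1. the tile paddle lies flat on the deck, nose first, at the mouth of the tunnel (x of nose in the frame of reader between -0.05 and 0.05 m and z of tile_paddle in the frame of reader between 0.01 and 0.018 m and x of tail in the frame of reader below -0.08 m and angle between tile_paddle's own z axis and vertical below 0.06 rad), for 0.1 s.
2. its nose is pressed home on the stop screw with more than 3 N (contact force between tile_paddle and stop above 3 N and distance between nose and stop_screw_c0 below 0.0118 m), for 0.2 s.
At the end, for the whole second after the job is handed in: The tile paddle lies flat (within 0.04 rad), tile up, on the reader's deck, at rest, straight in the tunnel (within 0.06 rad) with its nose within 1.5 mm of the tip of the stop screw (the screw's tip is 10 mm in front of the point measured to) (distance between nose and stop_screw_c0 below 0.0118 m and y of nose in the frame of stop between -0.004 and 0.004 m and z of tile_paddle in the frame of reader between 0.012 and 0.016 m and angle between the x axis of tile_paddle and the x axis of reader, either way round below 0.06 rad and angle between tile_paddle's own z axis and vertical below 0.04 rad and linear speed of tile_paddle below 0.01 m/s); the robot touches nothing.
It fails at once if the paddle was rammed into the stop: more than 20 N between them (contact force between tile_paddle and stop above 20 N).
It fails at once if the paddle was banged down or jammed: more than 45 N between it and the reader (contact force between tile_paddle and reader above 45 N).
It fails at once if the robot hit the reader with more than 20 N (contact force between any of the fingers, the arm and reader above 20 N).
It fails at once if something else on the bench was shifted by more than 20 mm (distance of any of cell_paddle, petri_large, petri_small, beaker, tube_a, tube_b, amber_bottle from where it was at the start of the episode above 0.02 m).
It also fails if it takes over 61 s, if anything falls off the work surface, if the arm or the gripper's body presses on something with over 40 N, if the wrist force passes 120 N, or if a joint passes its speed limit or range.

## Working session

There is one attempt and no reset: what is moved stays moved. The work goes in short steps, Python scripts to look and compute and a tool call to move; the robot and the scene stay as the last step left them, time stands still between calls to the robot, and variables do not carry over. Pictures are saved under pics/ and viewed, at most 10 in all, crops included, and the job is handed in when it is done.

Besides the shell and the picture viewer there is one more tool, called after "Emit:" by a JSON object that holds its "name" and its "arguments", one argument or row to a line. carry_out: Moves the arm, as the interface text tells. Its arguments: {"type":"object","properties":{"targets":{"type":"array"}},"required":["targets"]}

```bash
mkdir -p pics
python3 - <<'E'
from plant import *
import cv2,numpy as np
s=observe();print(s)
for n in ("scene","top","wrist"):
    im=read_camera(n);cv2.imwrite(f"pics/{n}0.png",im[:,:,::-1]);print(n,camera_info(n))
E
```

```text
{'t': 0.0, 'q': array([ 1.08890429e+00,  3.59543763e-01,  1.51145235e+00,  9.05853819e-06,
        1.27249131e+00, -1.15075469e-01]), 'dq': array([ 6.51639643e-04,  7.08326469e-04, -6.80722567e-05, -1.26436722e-03,
        2.35385709e-04, -1.29723805e-03]), 'effort': array([ 1.66601796e-03, -5.27651203e+01, -2.78621811e+01, -3.54383769e-05,
        1.33452044e-02, -4.09177034e-06]), 'eef_pos': array([0.21486882, 0.55949705, 0.24442291]), 'tcp_rot': array([-2.82734296e-04,  1.82382976e-01,  9.83227111e-01, -9.04218654e-04]), 'contact_force': array([-0.19831024, -0.39125232,  0.32758931]), 'wrist_torque': array([ 0.02489689, -0.04831314,  0.00564928]), 'gripper_force': 0.0, 'opening': 0.08543254239957317}
scene {'intrinsics': array([[494.54611373,   0.        , 325.29031294],
       [  0.        , 494.54611373, 244.88562836],
       [  0.        ,   0.        ,   1.        ]]), 'R': array([[-0.57540099,  0.81766087, -0.01855815],
       [ 0.55181155,  0.3713706 , -0.74671808],
       [-0.60367021, -0.43990293, -0.66488172]]), 't': array([ 0.28879387, -0.23801469,  1.5230576 ])}
top {'i
[... 194 characters left out ...]
0.99961339, -0.02094087],
       [-0.98360324,  0.02174851, -0.17902978],
       [ 0.179416  ,  0.01732288, -0.98362077]]), 't': array([0.00226011, 0.48285275, 1.45486107])}
wrist {'intrinsics': array([[359.15166545,   0.        , 324.33396167],
       [  0.        , 359.15166545, 242.09624488],
       [  0.        ,   0.        ,   1.        ]]), 'mount': array([[-1.12476865e-04, -9.58934684e-01, -2.83626973e-01,
         7.11820221e-02],
       [ 9.99999993e-01, -1.14414926e-04, -9.73258458e-06,
        -1.70278964e-04],
       [-2.31182461e-05, -2.83626972e-01,  9.58934690e-01,
        -1.28058909e-01],
       [ 0.00000000e+00,  0.00000000e+00,  0.00000000e+00,
         1.00000000e+00]])}
```

View pics/top0.png

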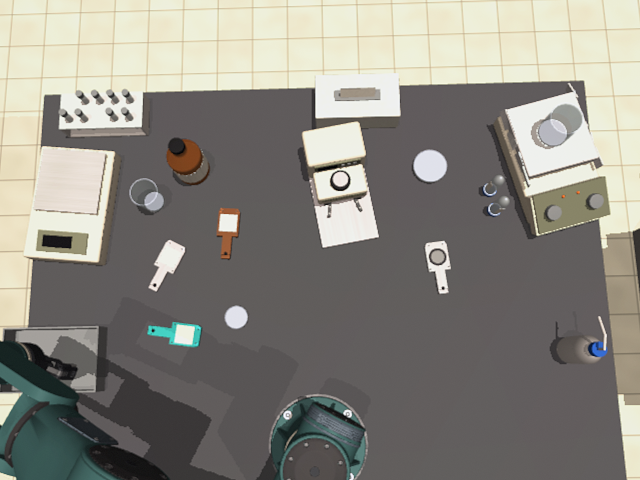

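View pics/scene0.png

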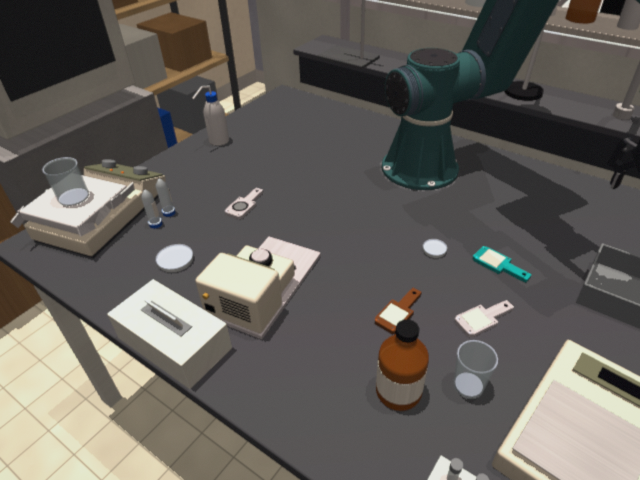

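```bash
cat > h.py <<'E'
import numpy as np,cv2
from plant import *
from scipy.spatial.transform import Rotation as Ro
def cam(n,s=None):
    c=camera_info(n);K=c["intrinsics"]
    if n!="wrist": return K,c["R"].T,-c["R"].T@c["t"]
    w,x,y,z=s["tcp_rot"];T=Ro.from_quat([x,y,z,w]).as_matrix();M=c["mount"]
    return K,T@M[:3,:3],T@M[:3,3]+s["eef_pos"]
def ray(cm,p):
    K,R,C=cm;p=np.atleast_2d(np.asarray(p,float))
    d=np.c_[p,np.ones(len(p))]@np.linalg.inv(K).T@R.T
    return C,d
def plane(cm,p,z):
    C,d=ray(cm,p);return C+d*((z-C[2])/d[:,2])[:,None]
def proj(cm,X):
    K,R,C=cm;u=(np.atleast_2d(X)-C)@R@K.T;return u[:,:2]/u[:,2:]
def tri(a,pa,b,pb):
    C1,d1=ray(a,pa);C2,d2=ray(b,pb);d1=d1[0];d2=d2[0]
    s=np.linalg.lstsq(np.c_[d1,-d2],C2-C1,rcond=None)[0]
    P,Q=C1+s[0]*d1,C2+s[1]*d2;return (P+Q)/2,np.linalg.norm(P-Q)
def blob(im,p,vmin=150,smax=60,r=60):
    h=cv2.cvtColor(im,cv2.COLOR_RGB2HSV);m=((h[...,2]>vmin)&(h[...,1]<smax)).astype(np.uint8)
    n,l,st,c=cv2.connectedComponentsWithStats(m);k=l[p[1],p[0]]
    m=(l==k).astype(np.uint8);return cv2.findContours(m,cv2.RETR_EXTERNAL,cv2.CHAIN_APPROX_NONE)[0][0][:,0],c[k],st[k]
E
python3 - <<'E'
from h import *
T=cv2.imread("pics/top0.png")[:,:,::-1].copy();S=cv2.imread("pics/scene0.png")[:,:,::-1].copy()
ct,cs=cam("top"),cam("scene");print(ct[2],cs[2])
a,ca,sa=blob(T,(172,255));b,cb,sb=blob(S,(478,318));print(sa,sb)
def cen(c):
    m=cv2.moments(c.reshape(-1,1,2).astype(np.int32));return m["m10"]/m["m00"],m["m01"]/m["m00"]
print("paddle tri",tri(ct,cen(a),cs,cen(b)))
for cm,c in((ct,a),(cs,b)):
    P=plane(cm,c,.012)[:,:2];m=cv2.moments(c.reshape(-1,1,2))
    W=plane(cm,c,.012)[:,:2]*1e4
    W=W.astype(np.float32).reshape(-1,1,2);m=cv2.moments(W);ce=np.array([m["m10"],m["m01"]])/m["m00"]
    th=.5*np.arctan2(2*m["mu11"],m["mu20"]-m["mu02"]);print(ce/10,np.degrees(th),cv2.minAreaRect(W))
# deck
d,cd,sd=blob(T,(340,230),vmin=190,smax=25);print(sd)
cv2.imwrite("pics/c1.png",cv2.resize(np.hstack([T[110:260,290:390],T[225:300,140:190].repeat(2,0).repeat(2,1)])[:,:,::-1],None,fx=4,fy=4,interpolation=cv2.INTER_CUBIC))
E
```

```text
[ 0.21395152 -0.03344447  1.51752391] [1.21693603 0.5222537  0.84028276]
[148 240  37  51 839] [455 300  59  34 971]
paddle tri (array([0.46585456, 0.38653446, 0.01105779]), np.float64(0.001732245436931422))
[465.86237728 386.91946167] -27.39807915761997 ((4544.37939453125, 3927.12109375), (572.7626953125, 1366.2113037109375), 62.714237213134766)
[465.58738624 386.19106868] -27.619845086936888 ((4539.97412109375, 3912.75927734375), (575.0182495117188, 1347.986083984375), 63.412235260009766)
[ 315  187   64   60 2238]
```

View pics/c1.png

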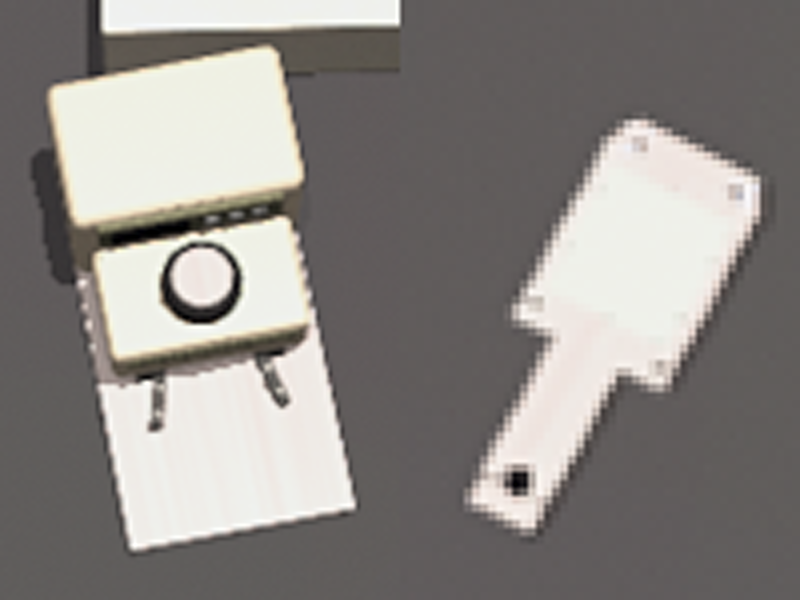

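Run:
```python
from h import *
T=cv2.imread("pics/top0.png")[:,:,::-1].copy()
ct=cam("top")
f=lambda p,z:plane(ct,np.array(p)/4+[289.6,109.6],z)[0,:2]
L=f((132,550),.014);R=f((355,508),.014);e=L-R;print(L,R,np.linalg.norm(e))
x=np.array([e[1],-e[0]])/np.linalg.norm(e);print("yaw front",np.degrees(np.arctan2(x[1],x[0])))
a=f((97,380),.014);print("yaw left",np.degrees(np.arctan2(*(a-L)[::-1])))
b=f((313,345),.014);print("yaw right",np.degrees(np.arctan2(*(b-R)[::-1])))
print("origin",(L+R)/2+.11*x, "turret",f((202,278),.101))
A,B=f((50,90),.1),f((272,48),.1)
hl,hr=f((115,362),.08),f((307,328),.08);h=hl-hr;print("head",(hl+hr)/2,np.linalg.norm(h),np.degrees(np.arctan2(-h[0],h[1])))
```

```text
[ 0.49506854 -0.021443  ] [ 0.5197314  -0.16760019] 0.1482234174054523
yaw front 9.577976937690602
yaw left 10.29200195875507
yaw right 12.070475337727768
origin [ 0.61586658 -0.07621872] turret [ 0.65138341 -0.06951056]
head [ 0.61365419 -0.07465085] 0.12356138585421285 8.994385253753121
```

Emit:
{"name": "carry_out", "arguments": {
  "targets": [
    [[-120, -220, 0, 0, 0, 0, 1], [-240, -230, 60, 0, 0, 6.5, 1], [-240, -230, 60, 0, 0, 6.5, 1], [-240, -230, 60, 0, 0, 6.5, 1], [-240, -230, 60, 0, 0, 6.5, 1], [-240, -230, 60, 0, 0, 6.5, 1], [-240, -230, 60, 0, 0, 6.5, 1], [-240, -230, 60, 0, 0, 6.5, 1]]
  ]
}}

```text
t: 1.15
eef_pos: [0.3566, 0.2598, 0.1854]
tcp_rot: [-0.0, 0.238, 0.971, 0.0]
contact_force: [0.9, 0.9, 0.6]
opening: 0.0858
gripper_force: 0.0
```

Emit:
{"name": "carry_out", "arguments": {
  "targets": [
    [[0, 60, 0, 0, 0, 0, 1], [0, 120, 20, 0, 0, 0, 1], [5, 163, 40, 0, 0, 0, 1], [5, 163, 40, 0, 0, 0, 1], [5, 163, 40, 0, 0, 0, 1], [5, 163, 40, 0, 0, 0, 1]]
  ]
}}

```text
t: 1.9
eef_pos: [0.4268, 0.4057, 0.1459]
tcp_rot: [0.0, 0.238, 0.971, -0.0]
contact_force: [0.2, 0.3, 0.6]
opening: 0.0856
gripper_force: 0.0
```

Run:
```python
from h import *
s=observe();print(s["eef_pos"],s["tcp_rot"])
im=read_camera("wrist");cv2.imwrite("pics/w1.png",im[:,:,::-1])
cm=cam("wrist",s)
print(proj(cm,[[.4326,.4038,.012]]))
```

```text
[0.42680311 0.40569242 0.14594226] [ 3.07280949e-05  2.37694904e-01  9.71339863e-01 -4.55066880e-05]
[[325.74459315 241.69468619]]
```

View pics/w1.png

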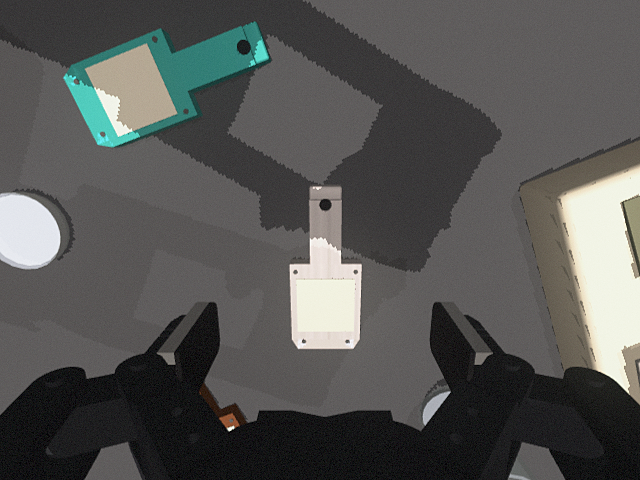

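Run:
```python
from h import *
s=observe();cm=cam("wrist",s)
w,x,y,z=s["tcp_rot"];T=Ro.from_quat([x,y,z,w]).as_matrix()
for p in [(325.5,264),(326,348),(325.5,190),(325,200),(341.5,245),(309.5,245),(290,266),(291.5,340),(361,266),(360,340)]:
    P=plane(cm,p,.012)[0];print(p,P.round(4),((P-s["eef_pos"])@T*1e3).round(1))
ct=cam("top")
```

```text
(325.5, 264) [0.4489 0.3952 0.012 ] [-24.1   0.8 134.1]
(326, 348) [0.5151 0.3613 0.012 ] [-98.5   1.3 134.1]
(325.5, 190) [0.398  0.4217 0.012 ] [ 33.3   0.8 134.1]
(325, 200) [0.4043 0.418  0.012 ] [ 25.9   0.4 134.1]
(341.5, 245) [0.4408 0.4132 0.012 ] [ -8.7  13.  134.1]
(309.5, 245) [0.4296 0.3915 0.012 ] [ -8.7 -11.4 134.1]
(290, 266) [0.4376 0.37   0.012 ] [-25.7 -26.7 134.1]
(291.5, 340) [0.4951 0.3394 0.012 ] [-90.9 -27.3 134.1]
(361, 266) [0.4631 0.4189 0.012 ] [-25.7  28.4 134.1]
(360, 340) [0.5214 0.3897 0.012 ] [-90.9  29.5 134.1]
```

Emit:
{"name": "carry_out", "arguments": {
  "targets": [
    [[0, 1, 60, 0, 0, 0, 1], [0, 1, 110, 0, 0, 0, 1], [0, 1, 128, 0, 0, 0, 1], [0, 1, 128, 0, 0, 0, 1], [0, 1, 128, 0, 0, 0, 1], [0, 1, 128, 0, 0, 0, -1], [0, 1, 128, 0, 0, 0, -1], [0, 1, 128, 0, 0, 0, -1], [0, 1, 128, 0, 0, 0, -1], [0, 1, 128, 0, 0, 0, -1], [0, 1, 128, 0, 0, 0, -1]]
  ]
}}

```text
t: 3.32
eef_pos: [0.4283, 0.4072, 0.018]
tcp_rot: [0.0, 0.238, 0.971, 0.0]
contact_force: [-1.0, -1.0, 6.7]
opening: 0.0219
gripper_force: 59.3
```

Emit:
{"name": "carry_out", "arguments": {
  "targets": [
    [[0, 0, -60, 0, 0, 0, -1], [0, 0, -120, 0, 0, 0, -1], [-28, -49, -150, 0, 0, -5, -1], [-56, -98, -180, 0, 0, -10, -1], [-85, -148, -200, 0, 0, -15, -1], [-113, -198, -200, 0, 0, -20, -1], [-141, -247, -200, 0, 0, -25, -1], [-169, -296, -200, 0, 0, -30, -1], [-197, -346, -200, 0, 0, -37, -1], [-225, -395, -200, 0, 0, -37, -1], [-254, -444, -200, 0, 0, -37, -1], [-254, -444, -200, 0, 0, -37, -1]]
  ]
}}

```text
t: 4.82
eef_pos: [0.4486, -0.1079, 0.2174]
tcp_rot: [0.0, -0.08, 0.997, -0.001]
contact_force: [-0.2, 1.0, -1.7]
opening: 0.0216
gripper_force: 59.6
```

Emit:
{"name": "carry_out", "arguments": {
  "targets": [
    [[0, 0, 0, 0, 0, 0, -1], [0, 0, 0, 0, 0, 0, -1], [0, 0, 0, 0, 0, 0, -1]]
  ]
}}

```text
t: 5.2
eef_pos: [0.448, -0.1029, 0.2173]
tcp_rot: [-0.0, -0.084, 0.996, 0.0]
contact_force: [0.3, 0.2, -0.4]
opening: 0.0217
gripper_force: 59.6
```

Run:
```python
from h import *
s=observe();print(s["eef_pos"],s["tcp_rot"])
im=read_camera("wrist");cv2.imwrite("pics/w2.png",im[:,:,::-1])
cm=cam("wrist",s)
u=np.array([.985,.17,0]);v=np.array([-.17,.985,0]);o=np.array([.615,-.0755,0])
print(proj(cm,[o-.11*u+.075*v+[0,0,.014],o-.11*u-.075*v+[0,0,.014],o+[0,0,.014]]))
```

```text
[ 0.44802579 -0.10285929  0.21726308] [-1.71388171e-04 -8.36753581e-02  9.96493051e-01  7.30256279e-05]
[[399.66874468 273.65602914]
 [247.87547692 274.11494956]
 [324.1496347  369.46972211]]
```

View pics/w2.png

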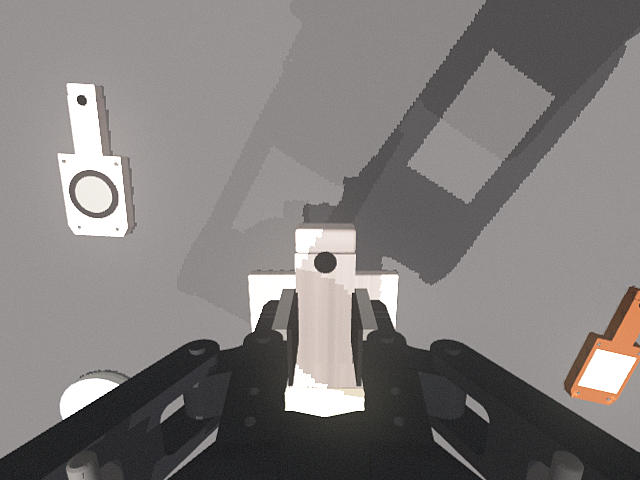

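Emit:
{"name": "carry_out", "arguments": {
  "targets": [
    [[-25, -1, 50, 0, 0, 0, -1], [-48, -1, 100, 0, 0, 0, -1], [-48, -1, 140, 0, 0, 0, -1], [-48, -1, 165, 0, 0, 0, -1], [-48, -1, 175, 0, 0, 0, -1], [-48, -1, 180, 0, 0, 0, -1], [-48, -1, 182, 0, 0, 0, -1], [-48, -1, 182, 0, 0, 0, -1]]
  ]
}}

```text
t: 6.25
eef_pos: [0.4963, -0.0974, 0.0361]
tcp_rot: [0.001, -0.083, 0.997, -0.0]
contact_force: [-0.6, 0.7, -2.4]
opening: 0.0222
gripper_force: 59.6
```

Run:
```python
from h import *
s=observe();print(s["eef_pos"],s["tcp_rot"],s["contact_force"],s["wrist_torque"])
T=read_camera("top");S=read_camera("scene")
cv2.imwrite("pics/c3.png",np.hstack([cv2.resize(I,None,fx=3,fy=3,interpolation=cv2.INTER_CUBIC) for I in (T[130:290,280:410],S[210:370,190:320])])[:,:,::-1])
```

```text
[ 0.49629062 -0.0973524   0.03605569] [ 6.68440025e-04 -8.26656650e-02  9.96577053e-01 -3.45494540e-04] [-0.59296452  0.70032945 -2.3538663 ] [-0.00252277  0.0684831   0.01319991]
```

View pics/c3.png

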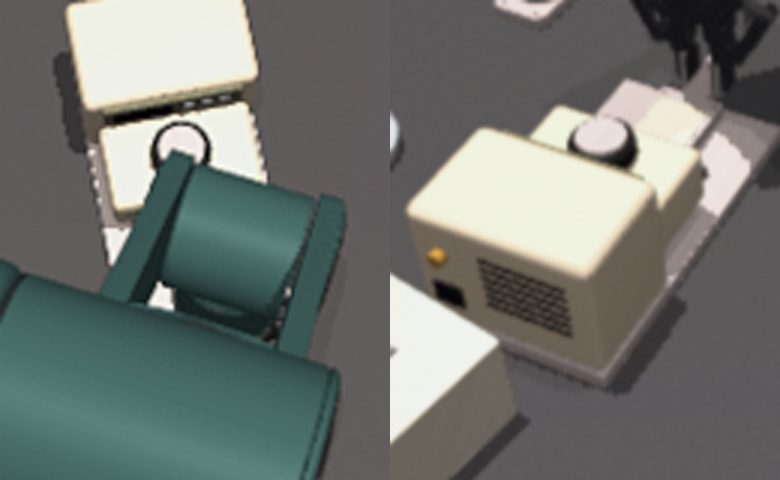

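Emit:
{"name": "carry_out", "arguments": {
  "targets": [
    [[0, 0, 1, 0, 0, 0, -1], [0, 0, 2, 0, 0, 0, -1], [0, 0, 2, 0, 0, 0, -1]]
  ]
}}

```text
t: 6.72
eef_pos: [0.4956, -0.0972, 0.0332]
tcp_rot: [-0.0, -0.083, 0.997, -0.0]
contact_force: [0.0, -0.2, -1.4]
opening: 0.0219
gripper_force: 59.6
```

Emit:
{"name": "carry_out", "arguments": {
  "targets": [
    [[0, 0, 1, 0, 0, 0, -1], [0, 0, 1.5, 0, 0, 0, -1], [0, 0, 1.5, 0, 0, 0, -1], [0, 0, 1.5, 0, 0, 0, -1]]
  ]
}}

```text
t: 7.22
eef_pos: [0.4957, -0.0972, 0.032]
tcp_rot: [0.0, -0.083, 0.997, -0.0]
contact_force: [-1.5, 0.4, 3.4]
opening: 0.0224
gripper_force: 60.0
```

Emit:
{"name": "carry_out", "arguments": {
  "targets": [
    [[0, 0, 0, 0, 0, 0, 1], [0, 0, 0, 0, 0, 0, 1], [0, 0, 0, 0, 0, 0, 1], [0, 0, 0, 0, 0, 0, 1], [0, 0, -30, 0, 0, 0, 1], [0, 0, -60, 0, 0, 0, 1], [40, 0, -60, 0, 0, 0, -1], [62, 0, -60, 0, 0, 0, -1], [62, 0, -60, 0, 0, 0, -1], [62, 0, -60, 0, 0, 0, -1], [62, 0, -60, 0, 0, 0, -1]]
  ]
}}

```text
t: 8.6
eef_pos: [0.4359, -0.1076, 0.0919]
tcp_rot: [0.001, -0.083, 0.997, -0.0]
contact_force: [0.6, 0.3, 0.2]
opening: -0.0001
gripper_force: 0.0
```

Run:
```python
from h import *
s=observe();print(s["eef_pos"],s["tcp_rot"],s["opening"],s["contact_force"])
im=read_camera("wrist");S=read_camera("scene")
cv2.imwrite("pics/c4.png",np.vstack([im[200:480,100:540],cv2.resize(S[230:310,240:350],None,fx=4,fy=4,interpolation=cv2.INTER_CUBIC)])[:,:,::-1])
```

```text
[ 0.4358671  -0.10761539  0.09189233] [ 5.52362395e-04 -8.28170430e-02  9.96564573e-01 -2.90668306e-04] -6.681878564433648e-05 [0.62431398 0.29300571 0.15783882]
```

View pics/c4.png

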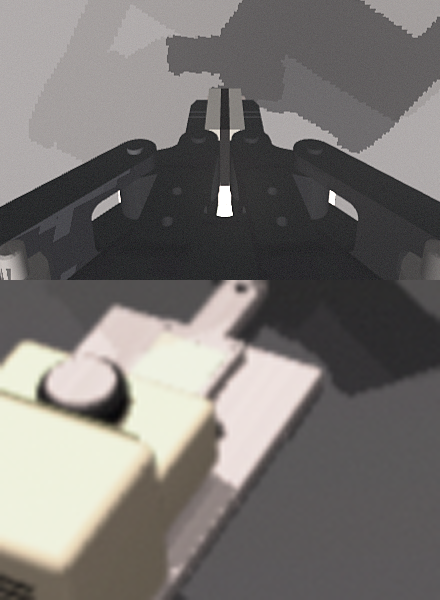

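Emit:
{"name": "carry_out", "arguments": {
  "targets": [
    [[0, 0, 35, 0, 0, 0, -1], [0, 0, 60, 0, 0, 0, -1], [-5, 0, 60, 0, 0, 0, -1], [-10, 0, 60, 0, 0, 0, -1], [-15, 0, 60, 0, 0, 0, -1], [-20, 0, 60, 0, 0, 0, -1], [-25, 0, 60, 0, 0, 0, -1], [-30, 0, 60, 0, 0, 0, -1], [-34, 0, 60, 0, 0, 0, -1], [-38, 0, 60, 0, 0, 0, -1]]
  ]
}}

```text
t: 9.95
eef_pos: [0.4721, -0.101, 0.0318]
tcp_rot: [-0.0, -0.083, 0.997, 0.0]
contact_force: [-2.0, -1.3, 1.2]
opening: 0.0
gripper_force: 0.8
```

Emit:
{"name": "carry_out", "arguments": {
  "targets": [
    [[-4, 0, 0, 0, 0, 0, -1], [-8, 0, 0, 0, 0, 0, -1], [-12, 0, 0, 0, 0, 0, -1], [-15, 0, 0, 0, 0, 0, -1], [-15, 0, 0, 0, 0, 0, -1]]
  ]
}}

```text
t: 10.58
eef_pos: [0.4875, -0.0987, 0.0319]
tcp_rot: [0.0, -0.083, 0.997, -0.0]
contact_force: [0.1, -0.1, 0.3]
opening: -0.0001
gripper_force: 0.0
```

Run:
```python
from h import *
s=observe();print(s["eef_pos"],s["tcp_rot"],s["contact_force"])
im=read_camera("wrist");S=read_camera("scene")
cv2.imwrite("pics/c5.png",np.vstack([im[200:480,100:540],cv2.resize(S[230:310,240:350],None,fx=4,fy=4,interpolation=cv2.INTER_CUBIC)])[:,:,::-1])
```

```text
[ 0.48750949 -0.09873999  0.0318568 ] [ 4.35600594e-04 -8.27215748e-02  9.96572582e-01 -1.98397467e-04] [ 0.07073463 -0.13642615  0.32543293]
```

View pics/c5.png

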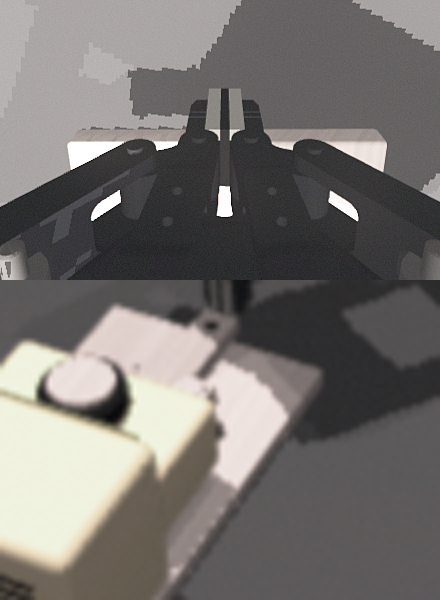

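Emit:
{"name": "carry_out", "arguments": {
  "targets": [
    [[-4, 0, 0, 0, 0, 0, -1], [-8, 0, 0, 0, 0, 0, -1], [-12, 0, 0, 0, 0, 0, -1], [-15, 0, 0, 0, 0, 0, -1], [-18, 0, 0, 0, 0, 0, -1]]
  ]
}}

```text
t: 11.3
eef_pos: [0.5046, -0.0956, 0.0318]
tcp_rot: [-0.0, -0.083, 0.997, 0.0]
contact_force: [-1.3, 0.0, 0.3]
opening: 0.0002
gripper_force: 0.7
```

Emit:
{"name": "carry_out", "arguments": {
  "targets": [
    [[-2, 0, 0, 0, 0, 0, -1], [-4, 0, 0, 0, 0, 0, -1]]
  ]
}}

```text
t: 11.55
eef_pos: [0.5085, -0.095, 0.0318]
tcp_rot: [-0.0, -0.083, 0.997, -0.0]
contact_force: [-0.6, 0.6, 1.1]
opening: -0.0
gripper_force: 0.5
```

Emit:
{"name": "carry_out", "arguments": {
  "targets": [
    [[-2, 0, 0, 0, 0, 0, -1], [-4, 0, 0, 0, 0, 0, -1]]
  ]
}}

```text
t: 11.8
eef_pos: [0.5123, -0.0943, 0.0318]
tcp_rot: [-0.0, -0.083, 0.997, 0.0]
contact_force: [-2.0, 0.1, 2.2]
opening: -0.0002
gripper_force: 1.1
```

Emit:
{"name": "carry_out", "arguments": {
  "targets": [
    [[-2, 0, 0, 0, 0, 0, -1], [-4, 0, 0, 0, 0, 0, -1]]
  ]
}}

```text
t: 12.05
eef_pos: [0.5159, -0.0936, 0.0317]
tcp_rot: [-0.001, -0.083, 0.997, 0.0]
contact_force: [-5.5, -1.6, 2.2]
opening: 0.0
gripper_force: 2.7
```

Emit:
{"name": "carry_out", "arguments": {
  "targets": [
    [[-2, 0, 0, 0, 0, 0, -1], [-4, 0, 0, 0, 0, 0, -1]]
  ]
}}

```text
t: 12.3
eef_pos: [0.5179, -0.0926, 0.0316]
tcp_rot: [-0.002, -0.083, 0.997, 0.001]
contact_force: [-8.5, -1.7, 7.1]
opening: 0.0001
gripper_force: 4.4
```

Emit:
{"name": "carry_out", "arguments": {
  "targets": [
    [[3, 0, 0, 0, 0, 0, -1], [6, 0, 0, 0, 0, 0, -1], [6, 0, 0, 0, 0, 0, -1]]
  ]
}}

```text
t: 12.68
eef_pos: [0.5148, -0.0942, 0.0319]
tcp_rot: [0.0, -0.083, 0.997, -0.0]
contact_force: [-0.7, 0.2, -0.2]
opening: -0.0001
gripper_force: 0.0
```

Emit:
{"name": "carry_out", "arguments": {
  "targets": [
    [[0, 0, -2, 0, 0, 0, -1], [0, 0, -2, 0, 0, 0, -1], [-2, 0, -2, 0, 0, 0, -1], [-4, 0, -2, 0, 0, 0, -1]]
  ]
}}

```text
t: 13.18
eef_pos: [0.5183, -0.0933, 0.0338]
tcp_rot: [-0.0, -0.083, 0.997, -0.0]
contact_force: [-3.3, -1.4, 1.0]
opening: 0.0001
gripper_force: 1.8
```

Emit:
{"name": "carry_out", "arguments": {
  "targets": [
    [[-1, 0, 0, 0, 0, 0, -1], [-2, 0, 0, 0, 0, 0, -1]]
  ]
}}

```text
t: 13.42
eef_pos: [0.5185, -0.0929, 0.0336]
tcp_rot: [-0.002, -0.083, 0.997, 0.0]
contact_force: [-6.4, -2.4, 4.0]
opening: -0.0
gripper_force: 3.2
```

Emit:
{"name": "carry_out", "arguments": {
  "targets": [
    [[-1, 0, 0, 0, 0, 0, -1], [-2, 0, 0, 0, 0, 0, -1]]
  ]
}}

```text
t: 13.68
eef_pos: [0.5194, -0.0923, 0.0335]
tcp_rot: [-0.003, -0.083, 0.997, 0.001]
contact_force: [-7.5, -0.3, 6.2]
opening: -0.0
gripper_force: 4.0
```

Emit:
{"name": "carry_out", "arguments": {
  "targets": [
    [[-1, 0, 0, 0, 0, 0, -1], [-1, 0, 0, 0, 0, 0, -1]]
  ]
}}

```text
t: 13.92
eef_pos: [0.5209, -0.092, 0.0335]
tcp_rot: [-0.002, -0.083, 0.997, 0.001]
contact_force: [-5.0, -1.2, 3.7]
opening: -0.0001
gripper_force: 3.1
```

Emit:
{"name": "carry_out", "arguments": {
  "targets": [
    [[-1, 0, 0, 0, 0, 0, -1], [-1, 0, 0, 0, 0, 0, -1]]
  ]
}}

```text
t: 14.18
eef_pos: [0.5225, -0.0919, 0.0335]
tcp_rot: [-0.002, -0.083, 0.997, 0.0]
contact_force: [-4.8, -0.3, 2.3]
opening: 0.0
gripper_force: 2.3
```

Emit:
{"name": "carry_out", "arguments": {
  "targets": [
    [[-1, 0, 0, 0, 0, 0, -1], [-1, 0, 0, 0, 0, 0, -1]]
  ]
}}

```text
t: 14.42
eef_pos: [0.5255, -0.0922, 0.0337]
tcp_rot: [0.0, -0.083, 0.997, -0.0]
contact_force: [-2.6, -0.5, -0.5]
opening: -0.0001
gripper_force: 1.3
```

Emit:
{"name": "carry_out", "arguments": {
  "targets": [
    [[-1.5, 0, 0, 0, 0, 0, -1], [-3, 0, 0, 0, 0, 0, -1], [-4.5, 0, 0, 0, 0, 0, -1], [-6, 0, 0, 0, 0, 0, -1]]
  ]
}}

```text
t: 14.92
eef_pos: [0.5314, -0.0912, 0.0338]
tcp_rot: [0.0, -0.083, 0.997, -0.0]
contact_force: [-2.9, -0.4, -0.1]
opening: -0.0002
gripper_force: 1.4
```

Emit:
{"name": "carry_out", "arguments": {
  "targets": [
    [[-1, 0, 0, 0, 0, 0, -1], [-2, 0, 0, 0, 0, 0, -1]]
  ]
}}

```text
t: 15.18
eef_pos: [0.5332, -0.0909, 0.0338]
tcp_rot: [-0.0, -0.083, 0.997, -0.0]
contact_force: [-3.0, -0.6, -0.3]
opening: -0.0003
gripper_force: 1.4
```

Emit:
{"name": "carry_out", "arguments": {
  "targets": [
    [[-1, 0, 0, 0, 0, 0, -1], [-2, 0, 0, 0, 0, 0, -1]]
  ]
}}

```text
t: 15.42
eef_pos: [0.5352, -0.0905, 0.0338]
tcp_rot: [-0.0, -0.083, 0.997, -0.0]
contact_force: [-3.1, -0.4, -0.5]
opening: -0.0002
gripper_force: 1.4
```

Emit:
{"name": "carry_out", "arguments": {
  "targets": [
    [[-1, 0, 0, 0, 0, 0, -1], [-2, 0, 0, 0, 0, 0, -1]]
  ]
}}

```text
t: 15.68
eef_pos: [0.5372, -0.0902, 0.0338]
tcp_rot: [-0.0, -0.083, 0.997, -0.0]
contact_force: [-3.1, -0.0, 0.5]
opening: -0.0003
gripper_force: 1.3
```

Steady drag of 3 N, so no stop yet; continue.

Emit:
{"name": "carry_out", "arguments": {
  "targets": [
    [[-1, 0, 0, 0, 0, 0, -1], [-2, 0, 0, 0, 0, 0, -1]]
  ]
}}

```text
t: 15.92
eef_pos: [0.5392, -0.0899, 0.0338]
tcp_rot: [-0.0, -0.083, 0.997, -0.0]
contact_force: [-3.2, 0.0, -0.1]
opening: -0.0001
gripper_force: 1.4
```

Emit:
{"name": "carry_out", "arguments": {
  "targets": [
    [[-1, 0, 0, 0, 0, 0, -1], [-2, 0, 0, 0, 0, 0, -1]]
  ]
}}

```text
t: 16.18
eef_pos: [0.5411, -0.0896, 0.0338]
tcp_rot: [-0.0, -0.083, 0.997, -0.0]
contact_force: [-2.6, 0.4, 0.3]
opening: -0.0002
gripper_force: 1.3
```

Emit:
{"name": "carry_out", "arguments": {
  "targets": [
    [[-1, 0, 0, 0, 0, 0, -1], [-1.5, 0, 0, 0, 0, 0, -1]]
  ]
}}

```text
t: 16.42
eef_pos: [0.5427, -0.0893, 0.0338]
tcp_rot: [0.0, -0.083, 0.997, -0.0]
contact_force: [-1.7, -0.5, -0.7]
opening: -0.0001
gripper_force: 1.3
```

Emit:
{"name": "carry_out", "arguments": {
  "targets": [
    [[-1, 0, 0, 0, 0, 0, -1], [-1, 0, 0, 0, 0, 0, -1]]
  ]
}}

```text
t: 16.68
eef_pos: [0.5438, -0.0892, 0.0338]
tcp_rot: [0.0, -0.083, 0.997, -0.0]
contact_force: [-1.7, 0.4, -0.8]
opening: 0.0
gripper_force: 1.1
```

Emit:
{"name": "carry_out", "arguments": {
  "targets": [
    [[-1, 0, 0, 0, 0, 0, -1], [-1, 0, 0, 0, 0, 0, -1]]
  ]
}}

```text
t: 16.92
eef_pos: [0.5444, -0.089, 0.0338]
tcp_rot: [-0.0, -0.083, 0.997, -0.0]
contact_force: [-2.2, 0.3, 0.4]
opening: 0.0001
gripper_force: 1.4
```

Emit:
{"name": "carry_out", "arguments": {
  "targets": [
    [[-1, 0, 0, 0, 0, 0, -1], [-1, 0, 0, 0, 0, 0, -1]]
  ]
}}

```text
t: 17.18
eef_pos: [0.5444, -0.0887, 0.0336]
tcp_rot: [-0.001, -0.083, 0.997, 0.0]
contact_force: [-4.5, -1.1, -0.1]
opening: 0.0002
gripper_force: 2.6
```

Emit:
{"name": "carry_out", "arguments": {
  "targets": [
    [[-1, 0, 0, 0, 0, 0, -1], [-1, 0, 0, 0, 0, 0, -1]]
  ]
}}

```text
t: 17.42
eef_pos: [0.5445, -0.0887, 0.0336]
tcp_rot: [-0.002, -0.083, 0.997, 0.0]
contact_force: [-7.2, -2.0, 2.9]
opening: -0.0001
gripper_force: 3.8
```

Emit:
{"name": "carry_out", "arguments": {
  "targets": [
    [[-1, 0, 0, 0, 0, 0, -1], [-1, 0, 0, 0, 0, 0, -1]]
  ]
}}

```text
t: 17.68
eef_pos: [0.5446, -0.0886, 0.0335]
tcp_rot: [-0.003, -0.083, 0.997, 0.0]
contact_force: [-9.1, -2.8, 4.3]
opening: 0.0002
gripper_force: 5.1
```

Emit:
{"name": "carry_out", "arguments": {
  "targets": [
    [[-1, 0, 0, 0, 0, 0, -1], [-1, 0, 0, 0, 0, 0, -1], [-1, 0, 0, 0, 0, 0, -1], [-1, 0, 0, 0, 0, 0, -1]]
  ]
}}

```text
t: 18.18
eef_pos: [0.5446, -0.0885, 0.0335]
tcp_rot: [-0.004, -0.083, 0.997, 0.0]
contact_force: [-11.0, -4.5, 6.2]
opening: 0.0001
gripper_force: 6.2
```

Emit:
{"name": "carry_out", "arguments": {
  "targets": [
    [[0, 0, 0, 0, 0, 0, -1], [0, 0, 0, 0, 0, 0, -1], [0, 0, 0, 0, 0, 0, -1], [2, 0, 0, 0, 0, 0, -1], [4, 0, 0, 0, 0, 0, -1], [7, 0, 0, 0, 0, 0, -1], [12, 0, 0, 0, 0, 0, -1], [25, 0, -10, 0, 0, 0, -1], [60, 0, -50, 0, 0, 0, -1], [90, 0, -100, 0, 0, 0, -1], [90, 0, -130, 0, 0, 0, -1], [90, 0, -130, 0, 0, 0, -1]]
  ]
}}

```text
t: 19.68
eef_pos: [0.4608, -0.104, 0.1667]
tcp_rot: [0.003, -0.082, 0.997, -0.001]
contact_force: [-0.7, 0.3, 0.1]
opening: -0.0003
gripper_force: 0.0
```

Run:
```python
from h import *
s=observe();print(s["eef_pos"],s["contact_force"])
im=read_camera("wrist");S=read_camera("scene");cm=cam("wrist",s)
u=np.array([.985,.17,0]);o=np.array([.615,-.0755,.026])
print("pred tail px",proj(cm,[o+(.0746-.135)*u]),proj(cam("scene"),[o+(.0746-.135)*u])) 
cv2.imwrite("pics/c6.png",np.vstack([im[200:480,100:540],cv2.resize(S[230:310,240:350],None,fx=4,fy=4,interpolation=cv2.INTER_CUBIC)])[:,:,::-1])
```

```text
[ 0.46080629 -0.10397594  0.16674081] [-0.71548167  0.34369676  0.10619205]
pred tail px [[328.47355508 340.57485228]] [[283.76022009 251.9481803 ]]
```

View pics/c6.png

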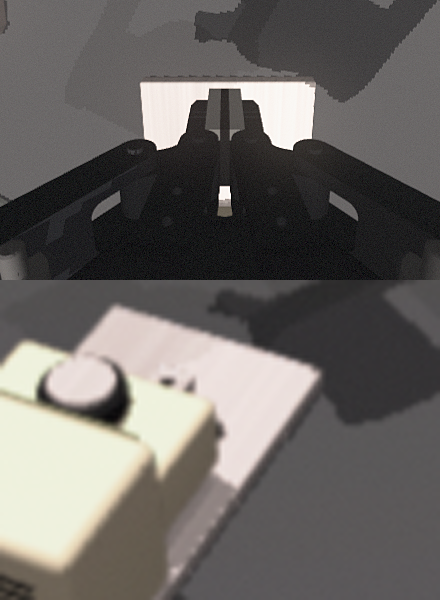

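```bash
python3 -c "
from plant import *
print(finish_job())"
```

```text
the job is handed in; nothing more can be done
None
```

I slid the tile paddle in past the catch, pressed it onto the stop with a total push of about 12 N and let go. I then handed the job in at about 20 s; `finish_job()` returned no verdict, and I didn't re-touch the paddle after backing off to confirm it stayed seated.

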